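# Lock the tile-rubbing frame with its drop pin

### The job

The cover of the roof-tile rubbing frame is closed, but only one of its two locking holes has its pin. Take the loose red-knobbed pin out of the wooden tool rest and lower it, still held, tip first through the empty red-ringed hole of the aluminium cover into the deeper hole in the wooden bed below, until its collar lies flat on the cover; then let go. Leave the yellow-knobbed pin and the ink dabber standing in the rest.

Things in the scene. Friction and masses are not known exactly. Their poses are not given: they have to be found in the camera images.
- red_pin: (Sizes in mm.) Loose upright pin in one of the rest's three wells (varies). Origin on its axis at the collar's underside, which lies on the rest's top, height 50; z up. Above it: steel collar 54 across, 6 thick; red knob 28 across from 6 to 46 (grip it, any yaw). Below: shank 14 across, 42 long, last 12 tapering to 6. 0.10 to 0.20 kg. Not the like red pin fixed in the frame.
- lock_hole (a point): (Sizes in mm.) Centre of the empty red-ringed hole at the cover's top, 56 above the table; z up, y along the frame's bar away from the pinned hole, x towards the tile. Cover 6 thick, hole 34 across; straight below, a blind hole 30 across, 46 deep in the plywood bed. The frame (220 x 260) is fixed. The fixed pin is 180 away along -y, 46 above the cover. Pin home: its origin at this height.
- yellow_pin: (Sizes in mm.) Bystander: same form and size as the red pin but with a yellow knob, in another well of the rest; origin as the red pin's. The rest is a fixed wooden block 260 x 80 x 50 with three wells 30 across, 46 deep, in a row 85 apart along its length, which lies roughly along world x.
- dabber: Bystander: ink dabber with a black rubber ball, 42 mm across, on a pale wooden foot and collar 54 mm across, standing in the remaining well of the rest; origin on its axis at the underside of the collar; it rises 57 mm above that.
There are look-alikes about, which are no part of the job. Leave any green, purple or turquoise look-alike of the red_pin alone.

How it is judged:
By the outcome, as a careful person would: the job done as asked, in the order asked, and still so for the second after the job is handed in, with the robot touching nothing.
It also fails if it takes over 45 s, if anything falls off the work surface, if the arm or the gripper's body presses on something with over 40 N, if the wrist force passes 120 N, or if a joint passes its speed limit or range.

### The arm

A 6-joint arm with a two-finger parallel gripper is mounted at the origin on the work surface. World frame = base frame: x ahead of the robot, y to its left, z up, the work surface at z = 0. Lengths are in m, angles in rad, forces in N, time in s.
With the tool pointing down it reaches from about 0.25 to 0.775 m from the base axis. Payload 8.9 kg.
Tool frame: the origin (TCP) lies where the fingers leave the gripper's body, on its centre line; the fingertips stand 73 mm ahead of it and the grasp point (between the pads) lies 54 mm ahead of it; z points along the fingers, y is the line along which they close (so a half turn about z gives the same grasp; the last joint's range is limited). The gripper opens to 85 mm and grips with 20 to 120 N. Pads are 22 mm wide; open, the fingers measure 114 mm over their backs; the gripper's body (76 mm by 85 mm) begins 54 mm behind the grasp point. The pads swing forward as they close: fully open they stand 13 mm farther back than shut.
Start: joints at [-1.365, 0.291, -0.153, 1.127, 0, 1.431], TCP at [0.177, -0.494, 0.304] pointing down, gripper open.
Joint ranges: [-2.52, 2.52], [-0.91, 1.74], [-1.3, 1.37], [-1.96, 2.02], [-1.52, 1.47], [-3.14, 3.14]. Speed limits (rad/s): [2.22, 2.22, 2.79, 3.14, 3.14, 3.14].

### API

Orientations are given as [roll, pitch, yaw] about the fixed x, y, z axes, in that order (R = Rz(yaw) Ry(pitch) Rx(roll)).
In Python, from plant import env gives the robot as it stands.
- The arm moves only by the shell command python3 -m jog 'ROWS' [FORCE]. ROWS is JSON, a list that holds one entry, the list of rows, each a list of 7 numbers: the turn, a rotation vector about the tool's x, y, z in rad, then the shift along the tool's x, y, z in mm, then the opening, from -1 (shut) to 1 (fully open). In form: [[[wx, wy, wz, dx, dy, dz, gripper], ...]]. A call has 1 to 12 rows; each row is the pose to reach, as a shift and turn from the pose commanded when the call began, along the tool's axes at that moment; what a row does not reach only later rows make up. A row lasts 1/12 s, in which the tool goes at most 41.7 mm and 7.16 degrees, less where a joint would pass 70% of its speed; a pose out of reach is approached as far as the arm can. A call with a gripper value outside its range is refused whole. The fingers move at their own pace and stop on an object; FORCE is the grip in N (left out, the last holds). Time passes only in rows, so rows that repeat a pose let the fingers close. It gives the time, the measured TCP pose, the force, the opening and the grip force at its end, in the units of the state.
- env.observe(): the state, without advancing time (a new reading comes with each control period).
- env.camera(name): name is "side" or "top"; returns (picture, depth): 480x640x3 uint8, red, green, blue; 480x640 float32, m along the optical axis (not along the pixel's ray), 0 where there is no reading.
- env.calibration(name): a dict with "K" (3x3 intrinsics, pixels), "rvec" (rotation vector, rad) and "tvec" (3), from world to camera coordinates, as OpenCV has them. Camera axes: x right, y down, z forward; pixel columns grow to the right and rows downward; lengths in m; the calibration is good to about 2 mm. A picture is of the moment at which its call begins. calibration takes no time and is no camera call.
- env.hand_in(): hands the job in; it is judged then, once.
Trained networks look in the newest picture that a camera, given by its name, has taken for a name from the list of things; names that differ only in an ending like _2 or _b are one class to them, and where a whole thing is asked for, a point or a joint stands for the part that bears it (a point fixed in the world has none). Each returns a list of dicts, best first, with "confidence" (0 to 1); they miss things now and then, are a little off and sometimes report something else, mostly with a low value. They report only what shows in the picture. A call takes as long as a camera call. They do not tell look-alikes from the thing itself.
- env.spot_in(camera, query): "bbox" ([left, top, width, height] in pixels, round what is visible of it).
- env.pinpoint(camera, query): "point" ([row, column] in pixels: a listed point, or the origin of a listed thing).
The state is a dict: "time_s": time; "qpos": joint angles; "qvel": joint speeds; "effort": joint torques, N m; "eef_pos": TCP position; "tool_rot": TCP orientation; "force": force on the tool from outside, world axes, zero at the start; "wrist_torque": the same for the moment, N m; "width": finger opening in m; "gripper_force": force on a finger pad.
Only numpy, scipy, OpenCV 4.12 (cv2) and the standard library are available. Lean on these libraries where they do the work, as an engineer would, in place of code of your own. Each camera call takes 0.05 s, during which the arm holds its last target. There are 200 camera calls.

## Working session

There is one attempt and no reset: what is moved stays moved. The work goes in short steps, Python scripts to look and compute and a shell command to move; the robot and the scene stay as the last step left them, time stands still between calls to the robot, and variables do not carry over. Pictures are saved under pics/ and viewed, at most 10 in all, crops included, and the job is handed in when it is done.

```bash
mkdir -p pics; cat > h.py <<'E'
from plant import env
import numpy as np, cv2
def cal(n):
    c=env.calibration(n); return np.array(c["K"],float),cv2.Rodrigues(np.array(c["rvec"],float))[0],np.array(c["tvec"],float).ravel()
def back(n,row,col,d):
    K,R,t=cal(n); p=np.linalg.inv(K)@[col,row,1]*d; return R.T@(p-t)
def onplane(n,row,col,z):
    K,R,t=cal(n); r=R.T@np.linalg.inv(K)@[col,row,1]; c=-R.T@t; return c+r*(z-c[2])/r[2]
def proj(n,p):
    K,R,t=cal(n); q=K@(R@np.array(p)+t); return q[:2]/q[2]
def tri(rc):
    A=[]
    for n,(r,c) in rc.items():
        K,R,t=cal(n); P=K@np.c_[R,t]; A+= [c*P[2]-P[0], r*P[2]-P[1]]
    v=np.linalg.svd(np.array(A))[2][-1]; return v[:3]/v[3]
E
python3 - <<'E'
from h import *
for n in("top","side"):
    p,d=env.camera(n); cv2.imwrite(f"pics/{n}0.png",p[:,:,::-1]); np.save(n+"d.npy",d)
    for q in("red_pin","lock_hole","yellow_pin","dabber"):
        print(n,q,[(np.round(x["point"]).astype(int).tolist(),round(x["confidence"],2)) for x in env.pinpoint(n,q)])
s=env.observe();print(s["eef_pos"],s["tool_rot"],s["force"],s["width"],s["time_s"])
E
```

```text
top red_pin [([349, 230], 0.91), ([289, 144], 0.9), ([330, 300], 0.78), ([217, 318], 0.77), ([206, 427], 0.28)]
top lock_hole [([209, 426], 0.82)]
top yellow_pin [([153, 221], 0.8)]
top dabber [([200, 230], 0.87)]
side red_pin [([276, 236], 0.96), ([245, 301], 0.95), ([214, 267], 0.83), ([280, 341], 0.78), ([247, 224], 0.7)]
side lock_hole []
side yellow_pin [([230, 389], 0.69)]
side dabber []
[ 0.17743814 -0.49408495  0.30387522] [-3.14153295e+00  9.68131642e-06  3.44786078e-01] [ 0.52684931 -0.07996482 -0.27108297] 0.0854648102667258 0.5
```

View pics/top0.png

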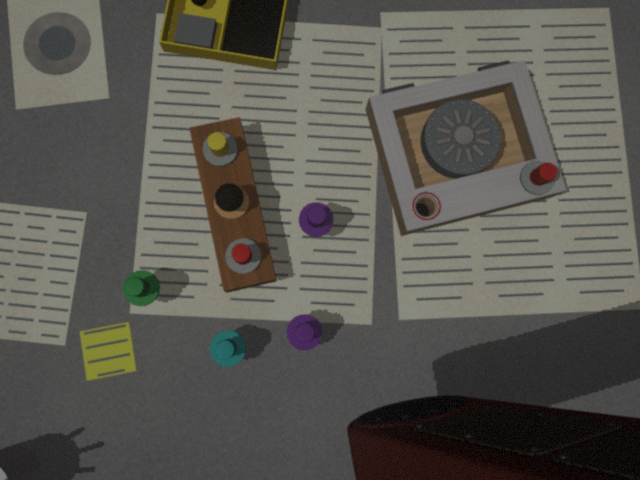

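View pics/side0.png

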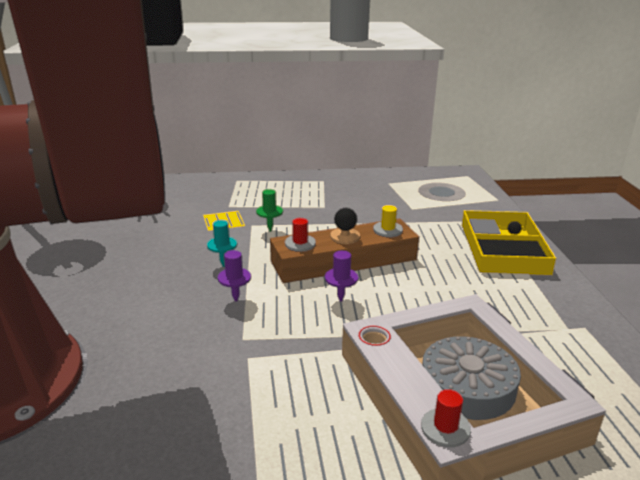

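Top view: the rest runs from (125,215) to (285,250). It holds the yellow pin at (row 145, col 218), the dabber at (197,230) and a red knob at (254,242). The empty ringed hole is at (206,427) and the fixed red pin at (173,543).

Candidates for red_pin are the red knob in the rest (top 254,242; side 235,300), the fixed red pin in the frame (top 173,543) and the green, purple and turquoise look-alikes outside the rest. Only the first is red and in the rest. I'll measure it and confirm it in a crop.

```bash
cat > m.py <<'E'
from h import *
T=cv2.imread("pics/top0.png");S=cv2.imread("pics/side0.png");dt=np.load("topd.npy");ds=np.load("sided.npy")
def red(im):
    h=cv2.cvtColor(im,cv2.COLOR_BGR2HSV); return (((h[...,0]<8)|(h[...,0]>172))&(h[...,1]>110)&(h[...,2]>60))
def pts(n,m,d):
    m=m&(d>0); r,c=np.nonzero(m); K,R,t=cal(n)
    return (((np.linalg.inv(K)@np.c_[c,r,np.ones(len(r))].T)*d[r,c]).T-t)@R
def win(m,r0,r1,c0,c1):
    o=np.zeros_like(m);o[r0:r1,c0:c1]=m[r0:r1,c0:c1];return o
for n,im,d,w,wh in(("top",T,dt,(235,275,225,262),(185,225,408,446)),("side",S,ds,(215,250,285,315),(320,350,355,395))):
    m=win(red(im),*w);P=pts(n,m,d); zt=np.percentile(P[:,2],95); top=P[P[:,2]>zt-.006]
    print(n,"knob px",m.sum(),"ztop",zt,"centre",(top[:,:2].min(0)+top[:,:2].max(0))/2,top.mean(0),"ext",np.ptp(P,axis=0))
    m=win(red(im),*wh);r,c=np.nonzero(m);e=cv2.fitEllipse(cv2.convexHull(np.c_[c,r].astype(np.float32)))
    P=pts(n,m,d);print(" ring ell",e,"onplane",onplane(n,e[0][1],e[0][0],.056),"depth z",np.median(P[:,2]), (P.min(0)+P.max(0))/2,np.ptp(P,axis=0))
    globals()["e_"+n]=(e[0][1],e[0][0])
print("hole tri",tri({"top":e_top,"side":e_side}))
# network hits: collar origin
for n in("top","side"):
    env.camera(n)
    for x in env.pinpoint(n,"red_pin"): print(n,np.round(x["point"],1),onplane(n,*x["point"],.05).round(3))
# collar, rest top via depth near pin
P=pts("top",win(dt>0,225,290,200,290),dt); print("z hist",np.histogram(P[:,2],bins=np.arange(-.01,.12,.005)))
col=win(dt>0,225,290,205,280);Q=pts("top",col,dt);k=(Q[:,2]>.053)&(Q[:,2]<.061);print("collar",Q[k].min(0),Q[k].max(0))
E
python3 m.py
python3 - <<'E'
from h import *
a=cv2.resize(cv2.imread("pics/top0.png")[110:300,180:290],None,fx=3,fy=3)
b=cv2.resize(cv2.imread("pics/side0.png")[190:300,260:430],None,fx=2.5,fy=2.5)
o=np.zeros((570,330+425,3),np.uint8);o[:,:330]=a;o[:275,330:]=b;cv2.imwrite("pics/crop1.png",o)
E
```

```text
top knob px 288 ztop 0.09771439924692271 centre [0.44430257 0.26126911] [0.44430838 0.26128259 0.09540305] ext [0.02568131 0.0254484  0.02809481]
 ring ell ((426.2171325683594, 205.6903533935547), (26.826189041137695, 27.732177734375), 123.59434509277344) onplane [ 0.52406162 -0.0176638   0.056     ] depth z 0.05604135219942588 [ 0.52458033 -0.01768303  0.05635609] [0.04269849 0.04273844 0.00757381]
side knob px 361 ztop 0.09712462515687773 centre [0.44357346 0.25902618] [0.44370579 0.25619817 0.09551459] ext [0.02596497 0.03947846 0.04103732]
 ring ell ((374.0948486328125, 335.22637939453125), (18.778305053710938, 31.88370132446289), 94.20022583007812) onplane [ 0.52393072 -0.01836808  0.056     ] depth z 0.0572448056917364 [ 0.52382779 -0.01846871  0.05695401] [0.04240688 0.0445853  0.00435698]
hole tri [ 0.52411208 -0.01775986  0.05553669]
top [254.7 245.8] [0.446 0.257 0.05 ]
top [287.7 140. ] [0.395 0.413 0.05 ]
top [217.6 320.1] [0.504 0.145 0.05 ]
top [332.1 301.6] [0.331 0.172 0.05 ]
top [348.9 232.4] [0.306 0.274 0.05 ]
side [281.5 232. ] [0.328 0.146 0.05 ]
side [247.3 222.8] [0.31  0.259 0.05 ]
side [246.3 299.1] [0.442 0.252 0.05 ]
side [214.7 268.2] [0.392 0.384 0.05 ]
side [279.2 339.6] [0.498 0.138 0.05 ]
z hist (array([   4, 1182, 1263,   24,   13,   10,   15,   13,   10,   19,   26,
       1421, 1090,  403,    8,   10,    9,    3,    9,   10,  130,  162,
          0,    0,    0]), array([-0.01 , -0.005,  0.   ,  0.005,  0.01 ,  0.015,  0.02 ,  0.025,
        0.03 ,  0.035,  0.04 ,  0.045,  0.05 ,  0.055,  0.06 ,  0.065,
        0.07 ,  0.075,  0.08 ,  0.085,  0.09 ,  0.095,  0.1  ,  0.105,
        0.11 ,  0.115]))
collar [0.40303036 0.21872404 0.05301906] [0.48756141 0.31019291 0.06037815]
```

View pics/crop1.png

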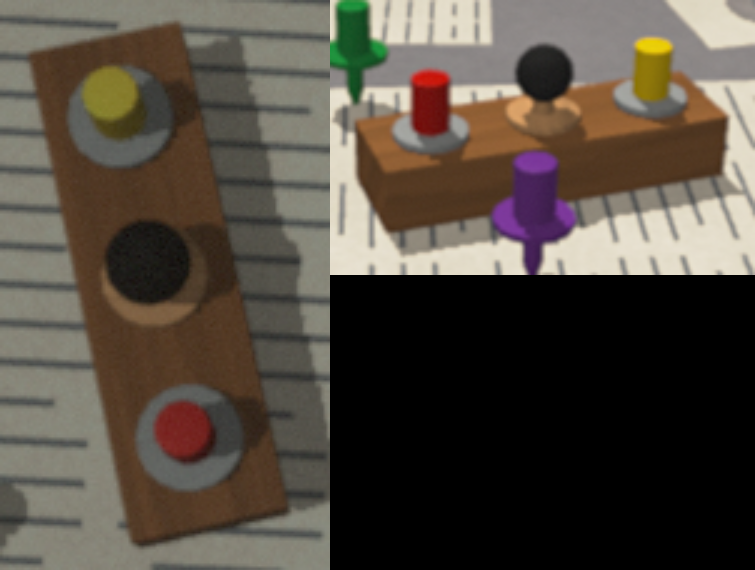

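The crop shows the loose red-knobbed pin (collar round the knob) in the end well, next to the dabber, with the yellow pin at the far end. It is at about (0.444, 0.260) with its knob top at 0.097, which matches the expected 0.096. The hole is at (0.524, -0.018, 0.056). Keeping the yaw of 0.345, the fingers close across the rest, so I can approach at that yaw.

```bash
python3 -m jog '[[[0,0,0,253,-310,40,1],[0,0,0,253,-310,40,1],[0,0,0,253,-310,40,1],[0,0,0,253,-310,40,1],[0,0,0,253,-310,40,1],[0,0,0,253,-310,40,1],[0,0,0,253,-310,40,1],[0,0,0,253,-310,40,1],[0,0,0,253,-310,40,1],[0,0,0,253,-310,40,1],[0,0,0,253,-310,40,1],[0,0,0,253,-310,40,1]]]' 40
python3 -m jog '[[[0,0,0,253,-310,50,1],[0,0,0,253,-310,50,1],[0,0,0,253,-310,50,1],[0,0,0,253,-310,50,1],[0,0,0,253,-310,50,1],[0,0,0,253,-310,50,1],[0,0,0,253,-310,50,1],[0,0,0,253,-310,50,1],[0,0,0,253,-310,50,1],[0,0,0,253,-310,50,1],[0,0,0,253,-310,50,1],[0,0,0,253,-310,50,1]]]'
```

```text
time_s: 1.7
eef_pos: [0.311, -0.1157, 0.264]
tool_rot: [3.141, -0.0, 0.349]
force: [-0.8, 0.1, -0.9]
width: 0.086
gripper_force: 0.0
time_s: 2.7
eef_pos: [0.4493, 0.2487, 0.2133]
tool_rot: [-3.132, 0.001, 0.36]
force: [-0.8, -1.2, -0.6]
width: 0.0852
gripper_force: 0.0
```

```bash
python3 -m jog '[[[0,0,0,0,0,0,1],[0,0,0,0,0,0,1],[0,0,0,0,0,0,1]]]'
python3 - <<'E'
from h import *
s=env.observe();p=np.array(s["eef_pos"]);y=s["tool_rot"][2];d=np.array([.444,.2603,.134])-p
print(p,s["tool_rot"],"tool dxyz mm",1000*np.array([np.cos(y)*d[0]+np.sin(y)*d[1],np.sin(y)*d[0]-np.cos(y)*d[1],-d[2]]))
p,d=env.camera("side");cv2.imwrite("pics/side1.png",p[:,:,::-1])
E
```

```text
time_s: 2.95
eef_pos: [0.4483, 0.248, 0.2142]
tool_rot: [-3.132, 0.0, 0.359]
force: [-0.4, -0.3, 0.9]
width: 0.0856
gripper_force: 0.0
[0.44832215 0.24802551 0.21420402] [-3.13206441e+00  2.41675146e-05  3.59018260e-01] tool dxyz mm [  0.2661279  -13.01050368  80.20401988]
```

View pics/side1.png

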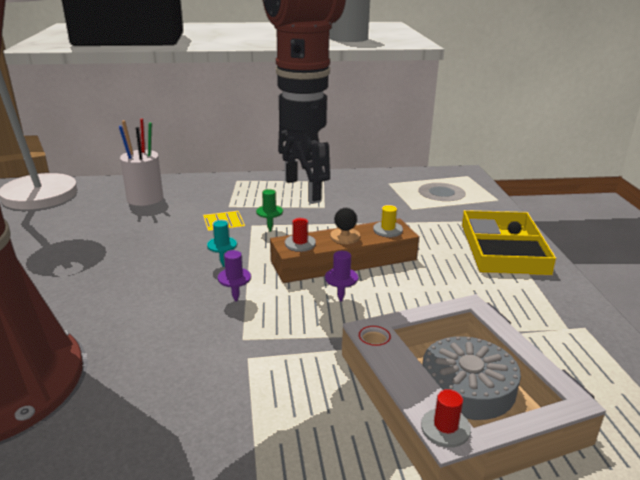

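The side view shows the gripper above the red pin, tips at about (195,315), with everything else undisturbed. I'll align, go down in steps and close.

```bash
python3 -m jog '[[[-0.01,0,0,0,-12,20,1],[-0.01,0,0,0,-12,20,1],[-0.01,0,0,0,-12,35,1],[-0.01,0,0,0,-12,50,1],[-0.01,0,0,0,-12,60,1],[-0.01,0,0,0,-12,70,1],[-0.01,0,0,0,-12,76,1],[-0.01,0,0,0,-12,80,1],[-0.01,0,0,0,-12,80,1],[-0.01,0,0,0,-12,80,1]]]'
```

```text
time_s: 3.83
eef_pos: [0.4469, 0.2537, 0.1342]
tool_rot: [-3.135, -0.0, 0.372]
force: [-0.1, 0.0, -0.1]
width: 0.0852
gripper_force: 0.0
```

```bash
cat > d.py <<'E'
from h import *
import sys
s=env.observe();p=np.array(s["eef_pos"]);y=s["tool_rot"][2];d=np.array([float(v) for v in sys.argv[1:4]])-p
print(s["time_s"],p,np.round(s["tool_rot"],4),"q",np.round(s["qpos"],3),"dmm",np.round(1000*np.array([np.cos(y)*d[0]+np.sin(y)*d[1],np.sin(y)*d[0]-np.cos(y)*d[1],-d[2]]),1))
E
python3 -m jog '[[[-0.005,0,0.02,-1,-7,0,1],[-0.005,0,0.02,-1,-7,0,1],[-0.005,0,0.02,-1,-7,0,1]]]'; python3 d.py .444 .2603 .134
```

```text
time_s: 4.08
eef_pos: [0.447, 0.2506, 0.1345]
tool_rot: [-3.132, -0.0, 0.365]
force: [0.1, 0.7, -0.8]
width: 0.0853
gripper_force: 0.0
4.0833 [0.44701107 0.25059862 0.13449276] [-3.1324e+00 -5.0000e-04  3.6460e-01] q [ 0.364  0.43  -0.44   0.7    0.009  3.141] dmm [  0.6 -10.1   0.5]
```

Joint 6 has hit its limit (3.14), which is blocking the alignment. I'll turn the yaw up a little to free it.

```bash
python3 -m jog '[[[-0.009,0,-0.1,0.6,0,0,1],[-0.009,0,-0.15,0.6,-5,0,1],[-0.009,0,-0.15,0.6,-10,0,1],[-0.009,0,-0.15,0.6,-10,0,1],[-0.009,0,-0.15,0.6,-10,0,1],[-0.009,0,-0.15,0.6,-10,0,1]]]'; python3 d.py .444 .2603 .134
```

```text
time_s: 4.58
eef_pos: [0.4437, 0.2602, 0.1342]
tool_rot: [-3.141, -0.001, 0.514]
force: [-1.2, -0.1, -0.2]
width: 0.0855
gripper_force: 0.0
4.5833 [0.44374853 0.26024379 0.13419651] [-3.1415e+00 -5.0000e-04  5.1390e-01] q [ 0.388  0.434 -0.435  0.702  0.     3.016] dmm [0.2 0.1 0.2]
```

Aligned exactly. Closing.

```bash
python3 -m jog '[[[0,0,0,0,0,0,0],[0,0,0,0,0,0,-0.3],[0,0,0,0,0,0,-1],[0,0,0,0,0,0,-1],[0,0,0,0,0,0,-1],[0,0,0,0,0,0,-1],[0,0,0,0,0,0,-1],[0,0,0,0,0,0,-1]]]' 50; python3 d.py .444 .2603 .134
```

```text
time_s: 5.25
eef_pos: [0.4439, 0.2602, 0.1343]
tool_rot: [3.142, -0.001, 0.515]
force: [-1.1, 0.0, 4.3]
width: 0.0269
gripper_force: 49.1
5.25 [0.44386326 0.26020439 0.13434034] [ 3.1415e+00 -7.0000e-04  5.1490e-01] q [ 0.388  0.433 -0.434  0.702  0.     3.015] dmm [ 0.2 -0.   0.3]
```

```bash
python3 -m jog '[[[0,0,0,0,0,-8,-1],[0,0,0,0,0,-20,-1],[0,0,0,0,0,-35,-1],[0,0,0,0,0,-55,-1],[0,0,0,0,0,-75,-1],[0,0,0,0,0,-95,-1],[0,0,0,0,0,-110,-1],[0,0,0,0,0,-110,-1],[0,0,0,0,0,-110,-1]]]'; python3 d.py .524 -.018 .244
```

```text
time_s: 6.0
eef_pos: [0.444, 0.2604, 0.2447]
tool_rot: [-3.142, -0.002, 0.515]
force: [0.4, -0.2, -1.5]
width: 0.0267
gripper_force: 49.2
6.0 [0.4439721  0.26036347 0.24466808] [-3.1415e+00 -1.9000e-03  5.1510e-01] q [ 0.388  0.312 -0.286  0.971  0.     3.015] dmm [-67.5 281.7   0.7]
```

```bash
python3 -m jog '[[[0,0,0,-4,15,0,-1],[0,0,0,-10,42,0,-1],[0,0,0,-18,75,0,-1],[0,0,0,-26,109,0,-1],[0,0,0,-35,144,0,-1],[0,0,0,-43,179,0,-1],[0,0,0,-51,213,0,-1],[0,0,0,-59,245,0,-1],[0,0,0,-65,270,0,-1],[0,0,0,-67.5,281.7,0,-1],[0,0,0,-67.5,281.7,0,-1],[0,0,0,-67.5,281.7,0,-1]]]'; python3 d.py .524 -.018 .244
python3 - <<'E'
from h import *
o=[]
for n in("top","side"):
    p,d=env.camera(n);np.save(n+"d2.npy",d);cv2.imwrite(f"pics/{n}2.png",p[:,:,::-1])
t=cv2.imread("pics/top2.png")[110:310,330:530];s=cv2.imread("pics/side2.png")[180:380,275:475]
cv2.imwrite("pics/c2.png",cv2.resize(np.hstack([t,s]),None,fx=2,fy=2,interpolation=2))
E
```

```text
time_s: 7.0
eef_pos: [0.5231, -0.018, 0.2431]
tool_rot: [-3.14, 0.001, 0.514]
force: [-1.0, 0.4, -1.1]
width: 0.0266
gripper_force: 49.4
7.0 [ 0.52309871 -0.01801612  0.24311206] [-3.1398e+00  7.0000e-04  5.1390e-01] q [-1.750e-01  3.310e-01 -2.620e-01  9.790e-01  1.000e-03  2.453e+00] dmm [ 0.8  0.4 -0.9]
```

View pics/c2.png

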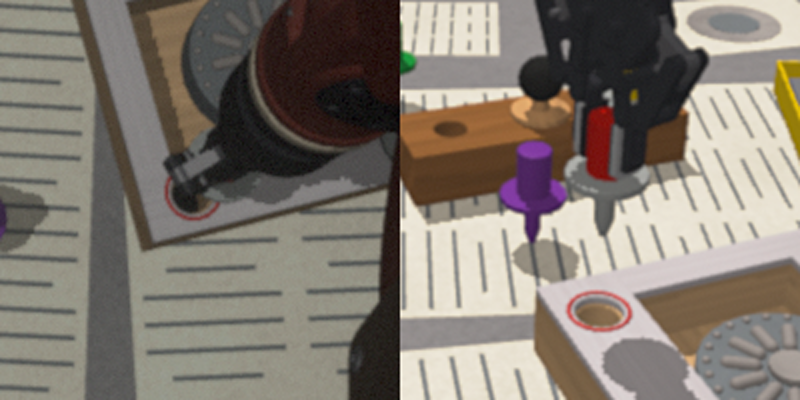

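The pin hangs upright in the gripper, above the hole in both views. Tip is at side pixel (298,377) and the hole at (335,374). I'll check the tip offset against its projection.

```bash
python3 - <<'E'
from h import *
print("tip pred",proj("side",[.5231,-.018,.1168]),"hole",proj("side",[.524,-.018,.056]))
print("tip at y plane: mm/px",proj("side",[.5331,-.018,.1168])-proj("side",[.5231,-.018,.1168]),proj("side",[.5231,-.008,.1168])-proj("side",[.5231,-.018,.1168]))
E
```

```text
tip pred [376.0105618  297.67041697] hole [374.09487085 335.05834141]
tip at y plane: mm/px [ 7.51942405 -0.36836243] [-1.42243415 -4.1865917 ]
```

```bash
python3 -m jog '[[[0,0,0,0.5,0.4,8,-1],[0,0,0,0.5,0.4,22,-1],[0,0,0,0.5,0.4,36,-1],[0,0,0,0.5,0.4,50,-1],[0,0,0,0.5,0.4,64,-1],[0,0,0,0.5,0.4,76,-1],[0,0,0,0.5,0.4,86,-1],[0,0,0,0.5,0.4,93,-1],[0,0,0,0.5,0.4,97,-1],[0,0,0,0.5,0.4,99,-1],[0,0,0,0.5,0.4,99,-1],[0,0,0,0.5,0.4,99,-1]]]'; python3 d.py .524 -.018 .1403
```

```text
time_s: 8.1
eef_pos: [0.5247, -0.0183, 0.1455]
tool_rot: [3.141, -0.001, 0.515]
force: [-0.3, -0.7, -0.5]
width: 0.0271
gripper_force: 49.4
8.1 [ 0.52466977 -0.01827368  0.14546272] [ 3.1413e+00 -1.0000e-03  5.1500e-01] q [-0.174  0.435 -0.394  0.741  0.     2.452] dmm [-0.4 -0.6  5.2]
```

```bash
python3 -m jog '[[[0,0,0,-0.4,-0.6,1.5,-1],[0,0,0,-0.4,-0.6,3,-1],[0,0,0,-0.4,-0.6,4,-1],[0,0,0,-0.4,-0.6,5,-1],[0,0,0,-0.4,-0.6,5,-1]]]'; python3 d.py .524 -.018 .1403
```

```text
time_s: 8.52
eef_pos: [0.5238, -0.018, 0.1403]
tool_rot: [3.142, -0.001, 0.515]
force: [-1.3, 0.4, 2.5]
width: 0.0264
gripper_force: 49.7
8.5167 [ 0.52381614 -0.01798147  0.14034705] [ 3.1416e+00 -8.0000e-04  5.1490e-01] q [-0.174  0.441 -0.402  0.728  0.     2.453] dmm [0.2 0.1 0. ]
```

```bash
python3 -m jog '[[[0,0,0,0,0,0.6,-1],[0,0,0,0,0,0.6,-1],[0,0,0,0,0,0.6,-1]]]'; python3 d.py .524 -.018 .1403
python3 - <<'E'
from h import *
p,d=env.camera("side");cv2.imwrite("pics/c3.png",cv2.resize(p[260:410,300:500,::-1],None,fx=4,fy=4,interpolation=2))
E
```

```text
time_s: 8.77
eef_pos: [0.5238, -0.018, 0.1403]
tool_rot: [3.141, -0.001, 0.515]
force: [-4.1, 0.6, 11.2]
width: 0.0266
gripper_force: 50.7
8.7667 [ 0.52379854 -0.01797684  0.14032211] [ 3.1413e+00 -9.0000e-04  5.1500e-01] q [-0.174  0.441 -0.402  0.727  0.     2.453] dmm [0.2 0.1 0. ]
```

View pics/c3.png

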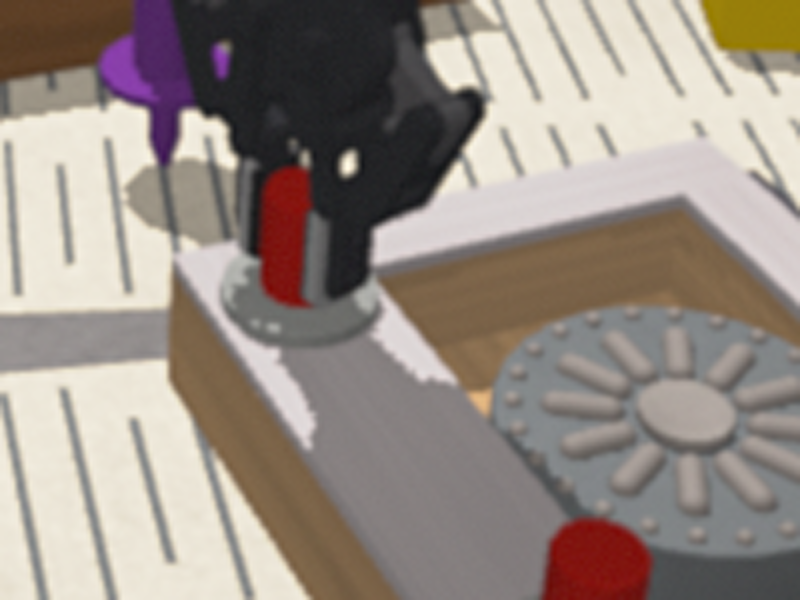

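The collar lies flat on the cover (crop 300,310), covering the hole, with about 11 N of contact. Letting go, then rising.

```bash
python3 -m jog '[[[0,0,0,0,0,-0.5,-1],[0,0,0,0,0,-0.5,-0.2],[0,0,0,0,0,-0.5,0.3],[0,0,0,0,0,-0.5,0.5],[0,0,0,0,0,-0.5,0.5],[0,0,0,0,0,-0.5,0.5],[0,0,0,0,0,-0.5,0.5]]]'
python3 -m jog '[[[0,0,0,0,0,-8,0.5],[0,0,0,0,0,-20,0.5],[0,0,0,0,0,-40,0.5],[0,0,0,0,0,-65,0.5],[0,0,0,0,0,-90,0.5],[0,0,0,0,0,-115,0.5],[0,0,0,-30,0,-140,0.5],[0,0,0,-60,0,-150,0.5],[0,0,0,-90,0,-150,0.5],[0,0,0,-120,0,-150,0.5],[0,0,0,-120,0,-150,0.5],[0,0,0,-120,0,-150,0.5]]]'
python3 - <<'E'
from h import *
p,d=env.camera("side");cv2.imwrite("pics/side4.png",p[:,:,::-1])
h=cv2.cvtColor(p[:,:,::-1].copy(),cv2.COLOR_BGR2HSV);m=((h[...,0]<8)|(h[...,0]>172))&(h[...,1]>110)&(h[...,2]>60)
w=np.zeros_like(m);w[280:345,355:400]=1;r,c=np.nonzero(m&w&(d>0))
P=np.array([back("side",a,b,d[a,b]) for a,b in zip(r,c)]);print("knob top",np.percentile(P[:,2],[50,95,99]),(P.min(0)+P.max(0))/2)
E
```

```text
time_s: 9.4
eef_pos: [0.5237, -0.018, 0.1399]
tool_rot: [-3.141, -0.0, 0.515]
force: [-0.5, -0.3, -0.2]
width: 0.0639
gripper_force: 0.0
time_s: 10.4
eef_pos: [0.4186, -0.0776, 0.2908]
tool_rot: [3.141, -0.001, 0.513]
force: [0.4, -0.2, 0.1]
width: 0.0642
gripper_force: 0.0
knob top [0.09034109 0.10321547 0.10382306] [ 0.52337342 -0.01910009  0.08360343]
```

View pics/side4.png

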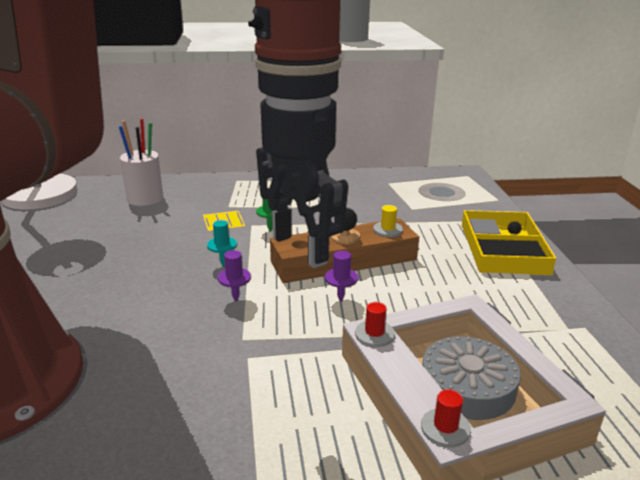

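The red pin stands home in the hole at (320,375), knob top at 0.103 against an expected 0.102. The yellow pin and dabber are still in the rest, and the gripper is clear.

```bash
python3 -c "
from plant import env
print(env.hand_in())"
```

```text
the job is handed in; nothing more can be done
None
```

I put the red pin through the red-ringed hole until its collar lay flat on the cover, then let go and handed the job in at about 10.5 s, with the yellow pin and the dabber still standing in the rest.

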